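Read the crepe plate with the surface thermometer

ROBOT

A 6-joint arm with a two-finger parallel gripper is mounted at the origin on a cart in front of the work surface, level with it; the furniture and walls round the work are solid. World frame = base frame: x ahead of the robot, y to its left, z up, the work surface at z = 0. Lengths are in m, angles in rad, forces in N, time in s.
With the tool pointing down it reaches from about 0.375 to 0.9 m from the base axis. Payload 3.1 kg.
Tool frame: the origin (TCP) lies at the centre of the arm's flange, where the gripper is bolted on; the fingertips stand 182 mm ahead of it and the grasp point (between the pads) lies 164 mm ahead of it; z points along the fingers, y is the line along which they close (so a half turn about z gives the same grasp; the last joint's range is limited). The gripper opens to 87 mm and grips with 3 to 60 N. Pads are 19 mm wide; open, the fingers measure 117 mm over their backs; the gripper's body (75 mm by 190 mm) begins 51 mm behind the grasp point.
Start: joints at [1.056, 0.527, 1.433, -0, 1.181, -0.178], TCP at [0.207, 0.59, 0.405] pointing down, gripper open.
Joint ranges: [-3.08, 3.08], [-0.75, 2.2], [0.22, 2.44], [-1.43, 4.57], [0, 2.65], [-2.85, 2.85]. Speed limits (rad/s): [2.79, 2.79, 3.14, 3.14, 3.14, 3.14].

INTERFACE

Orientations are given as a unit quaternion [x, y, z, w].
In Python, from rig import * gives the robot as it stands.
- The arm moves only by the tool move_arm, never from a script. Its argument "commands" is a list that holds one entry, the list of rows, each a list of 6 numbers: the shift along the tool's x, y, z in units of 40 mm (1.0 is 40 mm), then the turn, a rotation vector about the tool's x, y, z in rad. A call has 1 to 12 rows; each row is the pose to reach, as a shift and turn from the pose commanded when the call began, along the tool's axes at that moment; what a row does not reach only later rows make up. A row lasts 1/8 s, in which the tool goes at most 62.5 mm and 10.7 degrees, less where a joint would pass 70% of its speed; a pose out of reach is approached as far as the arm can. A call with a gripper value outside its range is refused whole. "claw" is the closure, from -1 (fully open) to 1 (shut), so that 0 is half open, set as the call begins (left out, the last holds). The fingers move at their own pace and stop on an object; "squeeze" is the grip in N (left out, the last holds). Time passes only in rows, so rows that repeat a pose let the fingers close. It gives the time, the measured TCP pose, the force, the opening and the grip force at its end, in the units of the state.
- get_obs(): the state, without advancing time (a new reading comes with each control period).
- camera(name): name is "scene" or "side" or "wrist"; returns a dict with "pixels" (400x640x3 uint8, blue, green, red), "range_z" (400x640 float32, m along the optical axis (not along the pixel's ray), 0 where there is no reading), "camera_matrix" (3x3 intrinsics, pixels), "extrinsics" (4x4, takes a point from world to camera coordinates). Camera axes: x right, y up, looking along -z (the intrinsics and any distortion apply to the point x, -y, -z); pixel columns grow to the right and rows downward; lengths in m; the calibration is good to about 2 mm. The wrist camera is an equidistant fisheye: a pixel r from the principal point sees the ray r / f radians off the axis. A picture is of the moment at which its call begins.
- hand_in(): hands the job in; it is judged then, once.
The state is a dict: "time": time; "q": joint angles; "joint_velocities": joint speeds; "joint_torque": joint torques, N m; "position": TCP position; "tool_rot": TCP orientation; "ft_force": force on the tool from outside, world axes, zero at the start; "moment": the same for the moment, N m; "grip_width": finger opening in m; "grip_force": force on a finger pad.
Only numpy, scipy, OpenCV 4.12 (cv2) and the standard library are available. Lean on these libraries where they do the work, as an engineer would, in place of code of your own. Each camera call takes 0.05 s, during which the arm holds its last target. There are 200 camera calls.

TASK

Pull open the drawer of the small wooden unit on the worktop, lift the dial thermometer (the thick one with the dial on top, not the slim cake tester beside it) out of its rack and take a reading of the electric crepe plate: hold it upright with its sprung foot inside the small engraved ring at the middle of the plate, pressed lightly so that the foot is about half-way into its spring and not bottomed, and keep it still there for at least three seconds. The program finishes while the thermometer is still held there like that: do not let go. Leave the cake tester standing in its rack and do not disturb the timer, the jar and the bottles.

Things in the scene. Friction and masses are not known exactly. Their poses are not given: they have to be found in the camera images.
- drawer_unit: Fixed wooden drawer unit standing on the worktop, one drawer, 240 mm wide, 180 mm deep, 128 mm high. Origin: on the worktop under the middle of the closed drawer's front face; x points into the unit (the drawer pulls out along -x), y along the front, z up. It may stand left or right, yawed up to 9 degrees.
- drawer (a joint): How far the drawer is pulled out, m: 0 shut (as at the start), 0.14 fully out. It runs against about 1 N of friction and stays where it is left.
- drawer_handle (a point): Middle of the drawer's bow handle, a level steel bar 10 mm thick, straight for 84 mm along the unit's y, its centre line 35 mm in front of the drawer front (30 mm clear behind it), 94 mm above the worktop and 34 mm below the unit's top. Axes as the unit's; it moves with the drawer.
- rack (a point): Middle of the top of the wooden rack block in the drawer, 58 mm above the worktop, 75 mm behind the drawer front's outer face; moves with the drawer. Two 15 mm holes at y = -42 and +42 mm (unit's axes); the thermometer stands in one, the cake tester in the other, which varies. Drawer front 16 mm thick, its top 126 mm above the worktop; side walls 75 mm; 206 mm wide inside.
- thermometer: Loose dial surface thermometer, 82 mm long, about 100 g, upright in the rack. Origin: middle of the underside of its foot with the spring relaxed, 28 mm above the worktop in the rack; z up its axis. Round ribbed black handle, steel bezel, white dial on top: 30 mm diameter from 30 to 82 mm above the origin, its shoulder resting on the block. Below it a 10 mm stem and a 13 mm copper foot.
- foot (a joint): How far the thermometer's foot is pushed into its spring, m: 0 relaxed, 0.010 bottomed. The spring pushes back with about 1 N at first touch, 2.4 N at half travel, 4 N at the stop.
- foot_face (a point): Middle of the foot's 13 mm contact face; it moves with the foot.
- cake_tester: Slim pale wooden handle, 22 mm collar and 17 mm at its thickest, 80 mm long with a thin needle, standing in the other rack hole. Leave it there. Origin at its axis, 30 mm below its collar, 28 mm above the worktop in the rack; z up its axis.
- crepe_plate: Fixed electric crepe plate: round dark steel plate, 240 mm diameter, its level top 58 mm above the worktop, on a black base with a control pod on one side. Origin on the worktop under the plate's middle, z up. It stands on the other side from the drawer unit.
- plate_spot (a point): The marked spot: middle of the small engraved ring (45 mm inside diameter) at the centre of the plate, on its top face, 58 mm above the worktop. A larger 160 mm ring lies round it.
- timer: Round kitchen timer, 68 mm wide, 53 mm high, loose bystander between the two. Origin under its middle.
- spice_jar: Spice jar, 45 mm diameter, 106 mm high, loose bystander between the two. Origin under its middle.
- bottle_tall: Tall squeeze bottle, 36 mm diameter, 118 mm high, loose bystander behind the jar. Origin under its middle.
- bottle_small: Small squeeze bottle, 32 mm diameter, 87 mm high, loose bystander behind the jar. Origin under its middle.

How it is judged:
By the outcome, as a careful person would: the job done as asked, in the order asked, and still so for the second after the job is handed in, while the arm keeps its last pose, push and grip.
It also fails if it takes over 58 s, if anything falls off the work surface, if the arm or the gripper's body presses on something with over 40 N, if the wrist force passes 120 N, or if a joint passes its speed limit or range.

## Working session

There is one attempt and no reset: what is moved stays moved. The work goes in short steps, Python scripts to look and compute and a tool call to move; the robot and the scene stay as the last step left them, time stands still between calls to the robot, and variables do not carry over. Pictures are saved under pics/ and viewed, at most 10 in all, crops included, and the job is handed in when it is done.

Besides the shell and the picture viewer there is one more tool, called after ">>>" as name([rows], argument=value, ...), one row to a line, values as JSON. move_arm: Moves the arm, as the interface text tells. Its arguments: {"type":"object","properties":{"commands":{"type":"array","items":{"type":"array","items":{"type":"array","items":{"type":"number"}}}},"claw":{"type":"number"},"squeeze":{"type":"number"}},"required":["commands"]}

```bash
mkdir -p pics; ls; python3 - <<'E'
from rig import *
import cv2,numpy as np,pickle
o=get_obs();print(o)
d={n:camera(n) for n in("scene","side")}
pickle.dump(d,open("c0.pkl","wb"))
for n in d: cv2.imwrite(f"pics/{n}0.png",d[n]["pixels"]);print(n,d[n]["camera_matrix"],d[n]["extrinsics"])
E
```

```text
pics
{'time': 0.0, 'q': array([ 1.05550821e+00,  5.28461087e-01,  1.43390294e+00, -5.56302759e-06,
        1.18137823e+00, -1.78494350e-01]), 'joint_velocities': array([ 6.73373958e-04,  4.57247462e-05, -4.84588601e-04, -1.69263162e-03,
       -4.63257492e-04,  4.52553919e-04]), 'joint_torque': array([ 1.11293843e-04, -4.40038133e+01, -1.76591724e+01,  6.31416868e-02,
        5.84713288e-02, -2.00482464e-04]), 'position': array([0.20633681, 0.58959418, 0.40377413]), 'tool_rot': array([ 1.67600984e-01,  9.85854327e-01, -1.01165469e-03, -3.62987718e-04]), 'ft_force': array([-0.20773237,  0.28519238,  0.21861159]), 'moment': array([-0.01402676, -0.04250117, -0.01942221]), 'grip_force': 0.0, 'grip_width': 0.08699922340851689}
scene [[455.21950816   0.         325.98967408]
 [  0.         455.21950816 193.60193354]
 [  0.           0.           1.        ]] [[ 0.71043424 -0.70343819  0.02139849 -0.40030814]
 [ 0.4307189   0.45864658  0.77725449 -0.32653382]
 [-0.55656484 -0.54297147  0.62882236 -0.84109058]
 [ 0.          0.          0.          1.        ]]
side [[364.50946693   0.         316.98770675]
 [  0.         364.50946693 201.2583974 ]
 [  0.           0.           1.        ]] [[ 0.94894916 -0.31478065 -0.02021457 -0.55304272]
 [ 0.19350148  0.53033024  0.82541324 -0.16903043]
 [-0.24910372 -0.78718675  0.56416696 -0.87762605]
 [ 0.          0.          0.          1.        ]]
```

View pics/scene0.png

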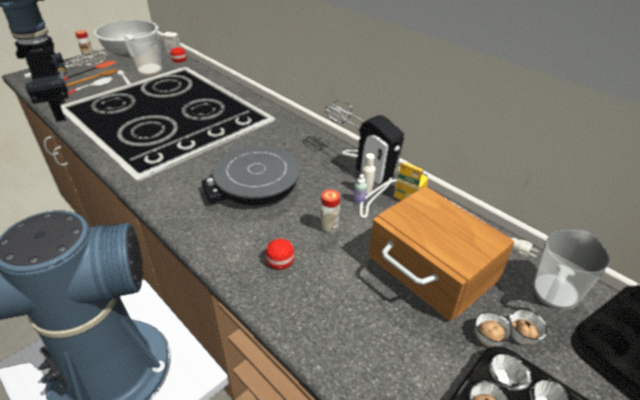

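View pics/side0.png

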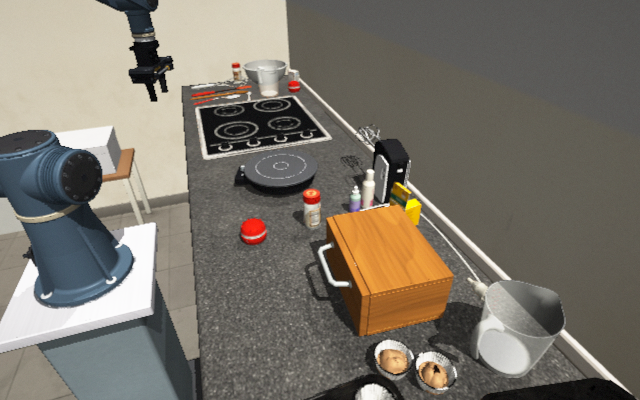

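The scene view shows the unit (handle at about 408,265), the plate at (258,170), the timer (280,254), the jar (330,212) and the bottles (365,180). The side view agrees. Next I'll fit the unit top and the plate from depth.

```bash
cat > h.py <<'E'
import numpy as np,cv2
def cloud(c):
    K=c["camera_matrix"];E=c["extrinsics"];z=c["range_z"]
    v,u=np.mgrid[:z.shape[0],:z.shape[1]]
    p=np.stack([(u-K[0,2])/K[0,0]*z,-(v-K[1,2])/K[1,1]*z,-z],-1)
    w=(p-E[:3,3])@E[:3,:3]
    w[z==0]=np.nan
    return w
def fit_circle(p):
    A=np.c_[2*p,np.ones(len(p))];s=np.linalg.lstsq(A,(p**2).sum(1),rcond=None)[0]
    return s[:2],np.sqrt(s[2]+s[:2]@s[:2])
E
python3 - <<'E'
import pickle
from h import *
d=pickle.load(open("c0.pkl","rb"))
px={"scene":dict(timer=(280,254),jar=(330,200),bt=(369,172),bs=(361,187),plate=(258,170),top=(440,230),handle=(408,265)),
"side":dict(timer=(253,230),jar=(312,200),bt=(368,185),bs=(355,200),plate=(280,168),top=(385,250),handle=(325,268))}
for n,c in d.items():
    w=cloud(c)
    print(n,{k:w[v,u].round(3).tolist() for k,(u,v) in px[n].items()})
    t=w[px[n]["top"][1],px[n]["top"][0]]
    m=(abs(w[...,2]-.128)<.006)&(np.linalg.norm(w[...,:2]-t[:2],axis=-1)<.2)
    k,lab=cv2.connectedComponents(m.astype(np.uint8)); m=lab==lab[px[n]["top"][1],px[n]["top"][0]]
    P=w[m]; print("top",P.mean(0),cv2.minAreaRect(P[:,:2].astype(np.float32)*1000), cv2.boxPoints(cv2.minAreaRect(P[:,:2].astype(np.float32)*1000)).round().tolist())
    t=w[px[n]["plate"][1],px[n]["plate"][0]]
    m=(abs(w[...,2]-.058)<.008)&(np.linalg.norm(w[...,:2]-t[:2],axis=-1)<.2)
    P=w[m];print("plate",P[:,2].mean(),cv2.minEnclosingCircle(P[:,:2].astype(np.float32)*1000),cv2.fitEllipse(cv2.convexHull(P[:,:2].astype(np.float32)*1000)))
E
```

```text
scene {'timer': [0.392, -0.026, 0.045], 'jar': [0.552, -0.021, 0.107], 'bt': [0.734, 0.013, 0.079], 'bs': [0.693, 0.002, 0.057], 'plate': [0.542, 0.242, 0.059], 'top': [0.635, -0.269, 0.127], 'handle': [0.55, -0.257, 0.073]}
top [ 0.63140159 -0.27803516  0.12809893] ((638.7924194335938, -269.0514221191406), (240.80662536621094, 184.49923706054688), 86.02814483642578) [[538.0, -383.0], [722.0, -396.0], [739.0, -155.0], [555.0, -143.0]]
plate 0.05821641206678357 ((538.7215576171875, 257.6259765625), 125.84671783447266) ((542.4229736328125, 253.99481201171875), (238.8360137939453, 241.6713104248047), 69.1278305053711)
side {'timer': [0.401, -0.034, 0.044], 'jar': [0.561, -0.03, 0.096], 'bt': [0.74, 0.013, 0.078], 'bs': [0.695, -0.003, 0.048], 'plate': [0.537, 0.235, 0.056], 'top': [0.632, -0.293, 0.126], 'handle': [0.511, -0.275, 0.099]}
top [ 0.6331274  -0.28906168  0.12634615] ((637.263671875, -271.29180908203125), (243.16448974609375, 180.74111938476562), 85.96377563476562) [[539.0, -386.0], [719.0, -399.0], [736.0, -156.0], [556.0, -144.0]]
plate 0.05613090297507027 ((539.8490600585938, 252.96337890625), 123.79036712646484) ((540.7573852539062, 249.1089324951172), (236.25364685058594, 239.84239196777344), 174.69747924804688)
```

```bash
cat >> h.py <<'E'
from scipy.spatial.transform import Rotation as Ro
def go(o,p,ang):
    """shift (40 mm units) and turn to put the TCP at p, pointing down, tool y at ang deg (world)"""
    R=Ro.from_quat(o["tool_rot"]); a=np.radians(ang); y=np.array([np.cos(a),np.sin(a),0]); z=np.array([0,0,-1.])
    G=Ro.from_matrix(np.c_[np.cross(y,z),y,z])
    s=R.inv().apply(np.array(p)-o["position"])/.04; t=(R.inv()*G).as_rotvec()
    n=max(np.linalg.norm(s)*40/62.5,np.degrees(np.linalg.norm(t))/10.7)
    print("row",s.round(3).tolist(),t.round(4).tolist(),"min rows",n.round(1),"pos",o["position"].round(4),"t",o["time"])
E
python3 - <<'E'
from rig import *
from h import *
o=get_obs(); go(o,[.513,-.2615,.34],-4); go(o,[.36,.163,.40],30)
E
```

```text
row [-14.268, -17.546, 1.626] [-0.0019, 0.001, 1.3038] min rows 14.5 pos [0.2064 0.5896 0.4039] t 0.1
row [-7.15, -8.797, 0.111] [-0.002, 0.0003, 0.7104] min rows 7.3 pos [0.2064 0.5896 0.4039] t 0.1
```

>>> move_arm([
  [[-1,-1.2,0.1,0,0,0.09],[-2.1,-2.6,0.2,0,0,0.19],[-3.1,-3.8,0.35,0,0,0.28],[-4.1,-5.0,0.5,0,0,0.37],[-5.1,-6.2,0.6,0,0,0.46],[-6.1,-7.4,0.7,0,0,0.55],[-7.1,-8.7,0.8,0,0,0.64],[-8.1,-9.9,0.9,0,0,0.73],[-9.1,-11.1,1.0,0,0,0.82],[-10.1,-12.3,1.1,0,0,0.91],[-11.1,-13.5,1.2,0,0,1.0],[-12.0,-14.7,1.3,0,0,1.09]],
], claw=0.45)

```text
time: 1.6
position: [0.4622, -0.1155, 0.3532]
tool_rot: [0.656, 0.755, 0.0, -0.0]
ft_force: [1.3, 0.7, 0.4]
grip_width: 0.0241
grip_force: 0.0
```

```bash
python3 - <<'E'
from rig import *
from h import *
o=get_obs(); print(o["grip_width"],o["joint_velocities"].round(2)); go(o,[.513,-.2615,.34],-4)
E
```

```text
0.02406517927846068 [-0.81  0.34 -0.53  0.    0.18 -0.1 ]
row [-3.791, 0.746, 0.329] [0.0001, -0.0002, 0.2102] min rows 2.5 pos [ 0.4622 -0.1155  0.3532] t 1.6
```

>>> move_arm([
  [[-1.2,0.25,0.1,0,0,0.07],[-2.4,0.5,0.2,0,0,0.14],[-3.4,0.65,0.3,0,0,0.21],[-3.6,0.7,0.33,0,0,0.21],[-3.6,0.7,0.33,0,0,0.21]],
])

```text
time: 2.22
position: [0.5098, -0.2516, 0.3397]
tool_rot: [0.73, 0.683, -0.0, -0.001]
ft_force: [0.1, 0.4, -0.3]
grip_width: 0.0238
grip_force: 0.0
```

```bash
python3 - <<'E'
from rig import *
from h import *
import pickle
c=camera("wrist");pickle.dump(c,open("w1.pkl","wb"));cv2.imwrite("pics/w1.png",c["pixels"]);print(c["camera_matrix"],c["extrinsics"])
o=get_obs();print(o["tool_rot"]); go(o,[.513,-.2615,.26],-4)
E
```

```text
[[309.70691629   0.         313.42448101]
 [  0.         309.70691629 196.43648174]
 [  0.           0.           1.        ]] [[ 0.99783651 -0.06571726 -0.00187998 -0.52367092]
 [ 0.06299269  0.96387114 -0.25881334  0.22354792]
 [ 0.01882056  0.25813497  0.96592553 -0.27131145]
 [ 0.          0.          0.          1.        ]]
[ 7.29819143e-01  6.83639067e-01 -3.30676025e-05 -1.28218260e-03]
row [-0.265, 0.105, 1.995] [-0.0019, -0.0017, 0.0045] min rows 1.3 pos [ 0.5096 -0.2508  0.3398] t 2.275
```

View pics/w1.png

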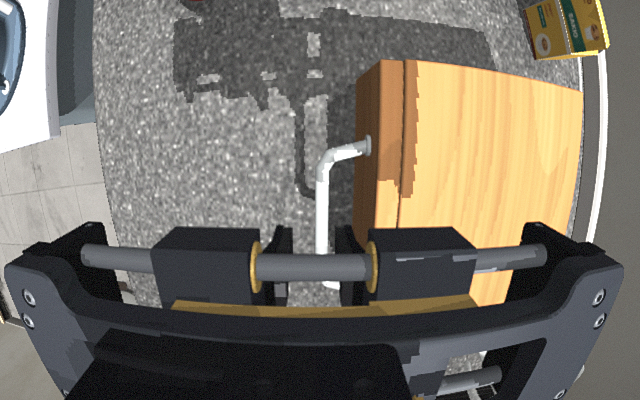

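The wrist view shows the handle bar as a vertical line at column ~322 (rows 165–285), between the two fingertips (~282 and ~345). I'll intersect its ray with z = 0.094.

```bash
cat >> h.py <<'E'
def wray(c,u,v,zp):
    K=c["camera_matrix"];E=c["extrinsics"];x,y=(u-K[0,2])/K[0,0],(v-K[1,2])/K[1,1]
    r=np.hypot(x,y)+1e-9; d=np.array([x/r*np.sin(r),-y/r*np.sin(r),-np.cos(r)])@E[:3,:3]
    o=-E[:3,:3].T@E[:3,3]; return o+d*(zp-o[2])/d[2]
E
python3 - <<'E'
from h import *
import pickle
c=pickle.load(open("w1.pkl","rb"))
for u,v in((321.5,190),(321.5,240),(322,165),(332,285)): print(wray(c,u,v,.094).round(4))
for u,v in((380,60),(405,60)): print(wray(c,u,v,.128).round(4))
E
```

```text
[ 0.5155 -0.2354  0.094 ]
[ 0.5132 -0.2758  0.094 ]
[ 0.517  -0.2165  0.094 ]
[ 0.5197 -0.3179  0.094 ]
[ 0.5564 -0.1468  0.128 ]
[ 0.5726 -0.1467  0.128 ]
```

>>> move_arm([
  [[-0.25,0.12,0.6,0,0,0],[-0.25,0.12,1.3,0,0,0],[-0.25,0.12,2.0,0,0,0],[-0.25,0.12,2.05,0,0,0],[-0.25,0.12,2.05,0,0,0]],
])

```text
time: 2.9
position: [0.5145, -0.2613, 0.259]
tool_rot: [0.73, 0.684, 0.0, 0.0]
ft_force: [-0.2, 0.3, 0.1]
grip_width: 0.0238
grip_force: 0.0
```

>>> move_arm([
  [[0,0,0,0,0,0],[0,0,0,0,0,0],[0,0,0,0,0,0],[0,0,0,0,0,0]],
], claw=1, squeeze=15)

```text
time: 3.4
position: [0.5145, -0.2622, 0.2593]
tool_rot: [0.73, 0.683, 0.0, 0.001]
ft_force: [-1.3, 1.0, 7.1]
grip_width: 0.0099
grip_force: 15.0
```

```bash
python3 - <<'E'
from rig import *
from h import *
o=get_obs(); print(o["grip_width"],o["grip_force"],o["ft_force"]); p=o["position"]; u=np.array([np.cos(np.radians(-4)),np.sin(np.radians(-4)),0]); go(o,p-u*.138,-4)
E
```

```text
0.009878308625516688 14.999992847442627 [-1.29679448  1.0341967   7.1283411 ]
row [0.013, -3.45, -0.004] [0.0012, 0.0006, 0.0037] min rows 2.2 pos [ 0.5145 -0.2622  0.2593] t 3.4
```

>>> move_arm([
  [[0,-0.2,0,0,0,0],[0,-0.6,0,0,0,0],[0,-1.1,0,0,0,0],[0,-1.6,0,0,0,0],[0,-2.1,0,0,0,0],[0,-2.6,0,0,0,0],[0,-3.0,0,0,0,0],[0,-3.3,0,0,0,0],[0,-3.42,0,0,0,0],[0,-3.42,0,0,0,0],[0,-3.42,0,0,0,0]],
])

```text
time: 4.78
position: [0.3774, -0.2529, 0.2592]
tool_rot: [0.73, 0.683, -0.0, 0.0]
ft_force: [-0.8, 1.4, 11.0]
grip_width: 0.0094
grip_force: 15.0
```

>>> move_arm([
  [[0,0,0,0,0,0],[0,0,0,0,0,0],[0,0,0,0,0,0],[0,0,0,0,0,0]],
], claw=0.4)

```text
time: 5.28
position: [0.3778, -0.2531, 0.2581]
tool_rot: [0.73, 0.683, -0.0, -0.0]
ft_force: [0.1, 0.4, -0.1]
grip_width: 0.0256
grip_force: 0.0
```

>>> move_arm([
  [[0,0,-0.5,0,0,0],[0,0,-1.5,0,0,0],[0,0,-3,0,0,0],[0,0,-4,0,0,0],[0,0,-4,0,0,0],[0,0,-4,0,0,0]],
])

```text
time: 6.02
position: [0.3774, -0.2527, 0.4176]
tool_rot: [0.73, 0.683, -0.0, -0.001]
ft_force: [0.1, -1.1, -0.7]
grip_width: 0.0264
grip_force: 0.0
```

```bash
python3 - <<'E'
from rig import *
from h import *
import pickle
c=camera("wrist");pickle.dump(c,open("w2.pkl","wb"));cv2.imwrite("pics/w2.png",c["pixels"])
s=camera("scene");pickle.dump(s,open("s2.pkl","wb"));cv2.imwrite("pics/s2.png",cv2.resize(s["pixels"][130:330,280:560],None,fx=2,fy=2))
print(get_obs()["position"])
E
```

```text
[ 0.37740418 -0.25269278  0.41673623]
```

View pics/w2.png

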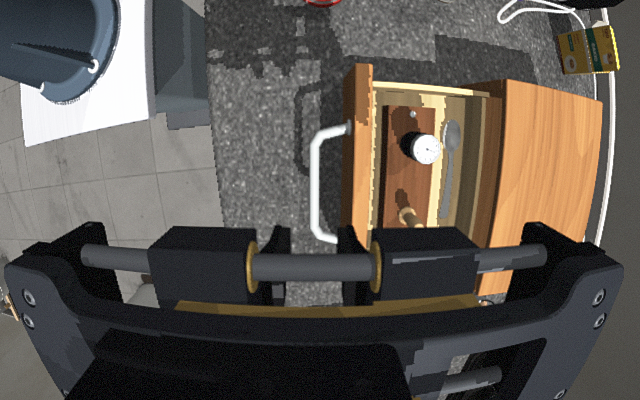

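View pics/s2.png

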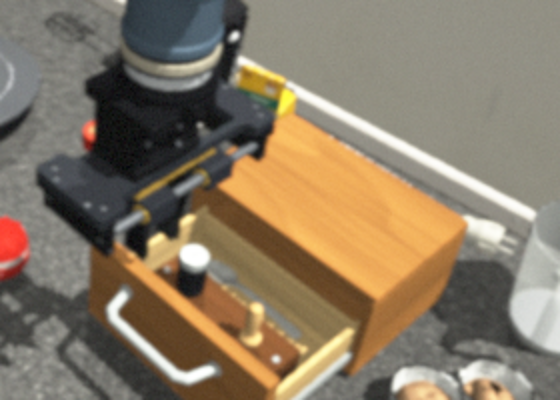

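The drawer is open. In the wrist view the white dial is centred at about (427,149) and the cake tester's top at (406,214). In the scene view the dial is at full-frame (377,258). The thermometer is therefore in the +y hole.

```bash
python3 - <<'E'
from rig import *
from h import *
import pickle
c=pickle.load(open("w2.pkl","rb"));s=pickle.load(open("s2.pkl","rb"))
im=c["pixels"].astype(int);m=np.zeros(im.shape[:2],bool);m[128:170,405:448]=True
m&=(im.min(-1)>170);k,l,st,ce=cv2.connectedComponentsWithStats(m.astype(np.uint8));i=1+st[1:,4].argmax();print(st[i],ce[i])
print("dial",wray(c,*ce[i],.110).round(4),"tester",wray(c,406,214,.105).round(4))
w=cloud(s); print("scene dial",w[256:261,374:381].reshape(-1,3).mean(0))
# model prediction: drawer out d
u=np.array([np.cos(np.radians(-4)),np.sin(np.radians(-4))]);n=np.array([-u[1],u[0]])
H=np.array([.3776,-.2530]); print("pred from handle",H+u*.110+n*.042)
o=get_obs(); p=wray(c,*ce[i],.110); go(o,[p[0],p[1],.33],-94)
E
```

```text
[413 128  34  42 824] [429.61043689 149.25242718]
dial [ 0.4915 -0.2176  0.11  ] tester [ 0.4688 -0.2837  0.105 ]
scene dial [ 0.48968049 -0.21873287  0.10926929]
pred from handle [ 0.49026182 -0.21877552]
row [1.058, 2.794, 2.164] [-0.0042, 0.0001, 1.5745] min rows 8.4 pos [ 0.3774 -0.2527  0.4167] t 6.125
```

>>> move_arm([
  [[0.1,0.4,0.1,0,0,0.17],[0.3,0.7,0.2,0,0,0.35],[0.4,1.1,0.4,0,0,0.53],[0.6,1.5,0.7,0,0,0.71],[0.7,1.9,1.0,0,0,0.89],[0.9,2.3,1.3,0,0,1.07],[1.0,2.6,1.6,0,0,1.25],[1.05,2.75,1.8,0,0,1.42],[1.05,2.76,1.9,0,0,1.57],[1.05,2.76,1.9,0,0,1.57],[1.05,2.76,1.9,0,0,1.57]],
], claw=-0.15)

```text
time: 7.5
position: [0.4905, -0.2184, 0.3415]
tool_rot: [1.0, -0.032, -0.001, -0.001]
ft_force: [0.3, -0.8, 0.2]
grip_width: 0.05
grip_force: 0.0
```

```bash
python3 - <<'E'
from rig import *
from h import *
c=camera("wrist");cv2.imwrite("pics/w3.png",c["pixels"])
o=get_obs();print(o["grip_width"]); go(o,[.490,-.2187,.250],-94)
E
```

```text
0.050028115363662605
row [-0.012, 0.008, 2.295] [-0.0006, 0.001, 0.0061] min rows 1.5 pos [ 0.4906 -0.2185  0.3418] t 7.55
```

View pics/w3.png

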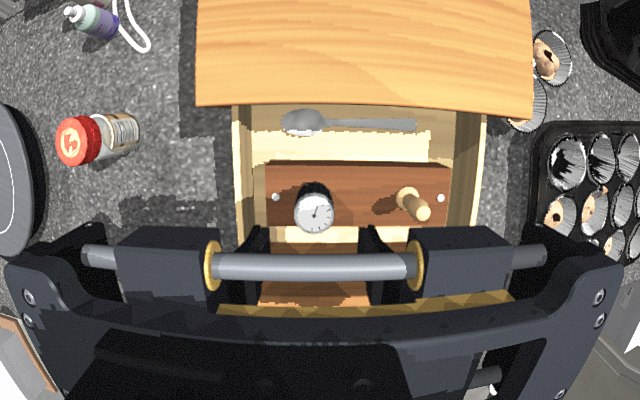

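The dial is at (314,213), midway between the fingers (254 and 372), and the cake tester is clear to the right at (413,205). I'll descend and grip.

>>> move_arm([
  [[0,0,0.5,0,0,0],[0,0,1.1,0,0,0],[0,0,1.7,0,0,0],[0,0,2.1,0,0,0],[0,0,2.3,0,0,0],[0,0,2.3,0,0,0],[0,0,2.3,0,0,0]],
])

```text
time: 8.43
position: [0.491, -0.2186, 0.2509]
tool_rot: [0.999, -0.033, 0.001, 0.0]
ft_force: [-1.0, 0.4, -0.5]
grip_width: 0.0502
grip_force: 0.0
```

>>> move_arm([
  [[0,0,0,0,0,0],[0,0,0,0,0,0],[0,0,0,0,0,0],[0,0,0,0,0,0]],
], claw=1, squeeze=20)

```text
time: 8.93
position: [0.4908, -0.2185, 0.2506]
tool_rot: [0.999, -0.033, 0.0, 0.0]
ft_force: [-0.3, -0.1, 3.2]
grip_width: 0.0295
grip_force: 20.0
```

>>> move_arm([
  [[0,0,-0.1,0,0,0],[0,0,-0.3,0,0,0],[0,0,-0.6,0,0,0],[0,0,-1,0,0,0],[0,0,-1.6,0,0,0],[0,0,-2.3,0,0,0],[0,0,-3,0,0,0],[0,0,-3.6,0,0,0],[0,0,-4,0,0,0],[0,0,-4,0,0,0]],
])

```text
time: 10.18
position: [0.4909, -0.2185, 0.4125]
tool_rot: [0.999, -0.033, 0.002, 0.001]
ft_force: [-0.1, 0.1, -1.8]
grip_width: 0.0294
grip_force: 20.0
```

```bash
python3 - <<'E'
from rig import *
from h import *
o=get_obs();print(o["grip_width"],o["grip_force"],o["tool_rot"]); go(o,[.541,.251,.35],-40); go(o,[.45,.02,.41],-65)
E
```

```text
0.02936215369114811 19.99983329587849 [ 0.99946663 -0.03257597  0.00190388  0.00127785]
row [0.48, -11.798, 1.536] [0.0041, -0.0025, -0.9378] min rows 7.6 pos [ 0.4909 -0.2185  0.4125] t 10.175
row [-1.408, -5.883, 0.043] [0.0034, -0.0032, -0.5015] min rows 3.9 pos [ 0.4909 -0.2185  0.4125] t 10.175
```

>>> move_arm([
  [[0,-0.4,0,0,0,0],[0.05,-1.2,0,0,0,0],[0.1,-2.4,0,0,0,0],[0.15,-3.7,0,0,0,0],[0.2,-5,0,0,0,0],[0.25,-6.3,0,0,0,0],[0.3,-7.6,0,0,0,0],[0.35,-8.9,0,0,0,0],[0.4,-10.1,0.2,0,0,0],[0.45,-11.1,0.6,0,0,0],[0.48,-11.6,1.0,0,0,0],[0.48,-11.8,1.2,0,0,0]],
])

```text
time: 11.68
position: [0.5398, 0.2521, 0.3602]
tool_rot: [0.999, -0.032, -0.002, 0.001]
ft_force: [0.1, -0.3, -1.1]
grip_width: 0.0292
grip_force: 20.0
```

>>> move_arm([
  [[0,0,0,0,0,0],[0,0,0,0,0,0]],
])

```text
time: 11.92
position: [0.5409, 0.2502, 0.3626]
tool_rot: [0.999, -0.033, 0.0, 0.0]
ft_force: [-0.8, -0.0, -1.4]
grip_width: 0.0292
grip_force: 20.0
```

```bash
python3 - <<'E'
from rig import *
from h import *
import pickle
d={n:camera(n) for n in("wrist","scene","side")};pickle.dump(d,open("p4.pkl","wb"))
cv2.imwrite("pics/w4.png",d["wrist"]["pixels"])
a=cv2.resize(d["scene"]["pixels"][70:220,180:330],None,fx=2.66,fy=2.66);b=cv2.resize(d["side"]["pixels"][70:220,205:355],None,fx=2.66,fy=2.66)
cv2.imwrite("pics/s4.png",np.hstack([a,b]))
o=get_obs();print(o["grip_width"]); go(o,[.541,.251,.30],-94)
E
```

```text
0.029514413639141437
row [-0.003, -0.017, 1.575] [-0.0002, -0.0011, 0.0031] min rows 1.0 pos [0.541  0.2503 0.363 ] t 12.075
```

View pics/w4.png

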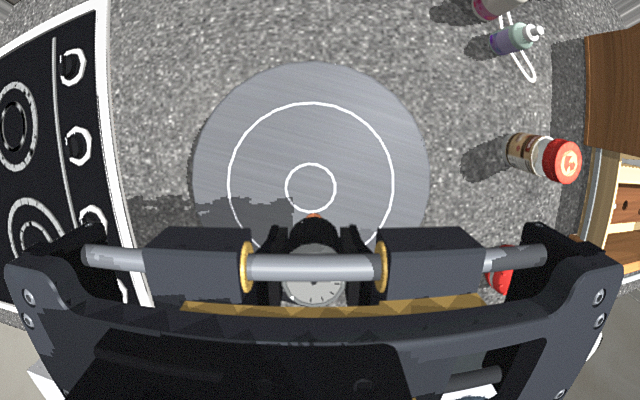

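View pics/s4.png

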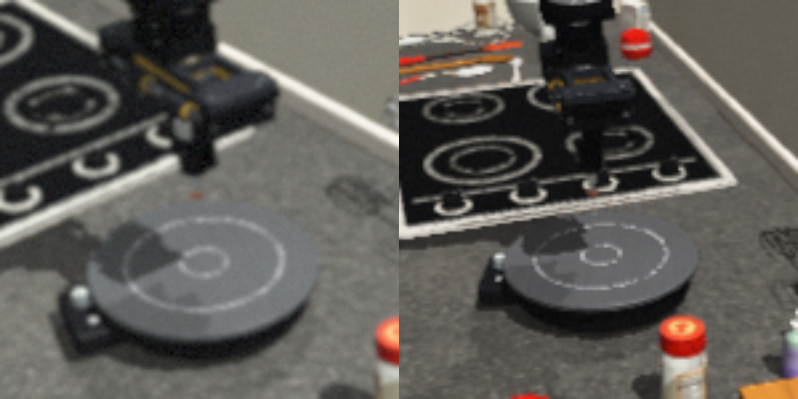

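The wrist view shows the small ring centred at about (311,188) and the copper foot at (313,216). In the scene and side crops the foot hangs above the ring. I'll compute the ring centre and the foot position.

```bash
python3 - <<'E'
from rig import *
from h import *
import pickle
d=pickle.load(open("p4.pkl","rb"));c=d["wrist"];im=c["pixels"].astype(int)
m=np.zeros(im.shape[:2],np.uint8);m[155:222,278:345]=1
m&=((im.min(-1)>200)).astype(np.uint8)
v,u=np.nonzero(m);P=np.array([wray(c,a,b,.058)[:2] for a,b in zip(u,v)])
print("ring wrist",len(P),fit_circle(P))
def cop(im,r0,r1,c0,c1):
    i=im[r0:r1,c0:c1].astype(int);k=(i[...,2]-i[...,0]>50)&(i[...,2]-i[...,1]>25);v,u=np.nonzero(k);return u.mean()+c0,v.mean()+r0,k.sum(),v.max()+r0
for z in(.14,.145): print("foot wrist",cop(c["pixels"],205,225,295,330),wray(c,*cop(c["pixels"],205,225,295,330)[:2],z))
rays=[]
for n,b in(("scene",(136,150,245,262)),("side",(136,148,270,286))):
    e=d[n];K=e["camera_matrix"];E=e["extrinsics"];q=cop(e["pixels"],*b);print(n,q)
    dd=np.array([(q[0]-K[0,2])/K[0,0],-(q[1]-K[1,2])/K[1,1],-1])@E[:3,:3];o=-E[:3,:3].T@E[:3,3];dd/=np.linalg.norm(dd);rays.append((o,dd))
    w=cloud(e);iz=w[round(q[1]),round(q[0])];print(iz)
A=sum(np.eye(3)-np.outer(x,x) for _,x in rays);B=sum((np.eye(3)-np.outer(x,x))@o for o,x in rays);print("foot tri",np.linalg.solve(A,B))
for n in("scene","side"):
    e=d[n];w=cloud(e);i=e["pixels"].astype(int);g=np.linalg.norm(w[...,:2]-[.541,.251],axis=-1)
    for lo,hi in((.012,.036),(.07,.095)):
        k=(g>lo)&(g<hi)&(abs(w[...,2]-.058)<.01);k&=i.min(-1)>np.median(i.min(-1)[k])+25
        print(n,k.sum(),fit_circle(w[k][:,:2]))
print(get_obs()["position"])
E
```

```text
ring wrist 445 (array([0.54305726, 0.25384965]), np.float64(0.02320444854035825))
foot wrist (np.float64(313.29545454545456), np.float64(215.1590909090909), np.int64(44), np.int64(217)) [0.54333017 0.25077615 0.14      ]
foot wrist (np.float64(313.29545454545456), np.float64(215.1590909090909), np.int64(44), np.int64(217)) [0.54500607 0.25066206 0.145     ]
scene (np.float64(253.5), np.float64(143.0), np.int64(2), np.int64(143))
[0.5397951  0.24678355 0.14475913]
side (np.float64(277.5), np.float64(142.0), np.int64(4), np.int64(142))
[0.54024651 0.24466968 0.14240241]
foot tri [0.54040592 0.25046529 0.14120322]
scene 23 (array([0.54540338, 0.25381761]), np.float64(0.02361733035934869))
scene 109 (array([0.5445954, 0.2538471]), np.float64(0.0795979849731633))
side 32 (array([0.54387613, 0.25140897]), np.float64(0.023330705316960184))
side 92 (array([0.5430119 , 0.25205963]), np.float64(0.07995642146317836))
[0.54100453 0.25031324 0.36300431]
```

>>> move_arm([
  [[0.02,-0.02,0.4,0,0,0],[0.06,-0.06,0.9,0,0,0],[0.06,-0.06,1.4,0,0,0],[0.06,-0.06,1.75,0,0,0],[0.06,-0.06,1.9,0,0,0],[0.06,-0.06,1.9,0,0,0],[0.06,-0.06,1.9,0,0,0],[0.06,-0.06,1.9,0,0,0]],
])

```text
time: 13.08
position: [0.5434, 0.2536, 0.287]
tool_rot: [0.999, -0.033, 0.001, -0.0]
ft_force: [-0.2, 0.4, -1.1]
grip_width: 0.0292
grip_force: 20.0
```

```bash
python3 - <<'E'
from rig import *
from h import *
o=get_obs();print(o["ft_force"],o["tool_rot"]); go(o,[.5435,.253,.2756],-93.7)
E
```

```text
[-0.17837784  0.3826112  -1.09948342] [ 9.99468964e-01 -3.25777064e-02  6.69543200e-04 -1.83957553e-04]
row [0.003, 0.015, 0.285] [-0.0004, -0.0013, -0.0006] min rows 0.2 pos [0.5434 0.2536 0.287 ] t 13.075
```

>>> move_arm([
  [[0,0,0.06,0,0,0],[0,0,0.12,0,0,0],[0,0,0.16,0,0,0],[0,0,0.2,0,0,0],[0,0,0.2,0,0,0],[0,0,0.2,0,0,0]],
])

```text
time: 13.82
position: [0.5432, 0.2535, 0.2784]
tool_rot: [0.999, -0.033, -0.0, 0.0]
ft_force: [-0.3, -0.3, 1.5]
grip_width: 0.0294
grip_force: 20.0
```

>>> move_arm([
  [[0,0,0.03,0,0,0],[0,0,0.06,0,0,0],[0,0,0.08,0,0,0],[0,0,0.08,0,0,0],[0,0,0.08,0,0,0],[0,0,0.08,0,0,0]],
])

```text
time: 14.58
position: [0.5432, 0.2535, 0.2751]
tool_rot: [0.999, -0.033, -0.0, 0.0]
ft_force: [-0.7, -0.1, 2.2]
grip_width: 0.0297
grip_force: 20.0
```

```bash
python3 - <<'E'
from rig import *
from h import *
import pickle
o=get_obs();print(o["ft_force"],o["tool_rot"],o["grip_width"]); go(o,[.5435,.253,.2756],-93.7)
d={n:camera(n) for n in("scene","side")};pickle.dump(d,open("p5.pkl","wb"))
print([get_obs()["ft_force"].round(2).tolist()],get_obs()["position"])
a=cv2.resize(d["scene"]["pixels"][120:200,210:310],None,fx=4,fy=4);b=cv2.resize(d["side"]["pixels"][110:190,235:335],None,fx=4,fy=4)
cv2.imwrite("pics/s5.png",np.hstack([a,b]))
E
```

```text
[-0.6597739  -0.0633352   2.20175526] [ 9.99468338e-01 -3.26042908e-02 -3.85782187e-05  1.07880763e-05] 0.029666818093659536
row [0.009, 0.013, -0.013] [0.0, 0.0001, -0.0006] min rows 0.0 pos [0.5432 0.2535 0.2751] t 14.575
[[-0.85, 0.56, 1.95]] [0.54321622 0.25354125 0.27510479]
```

View pics/s5.png

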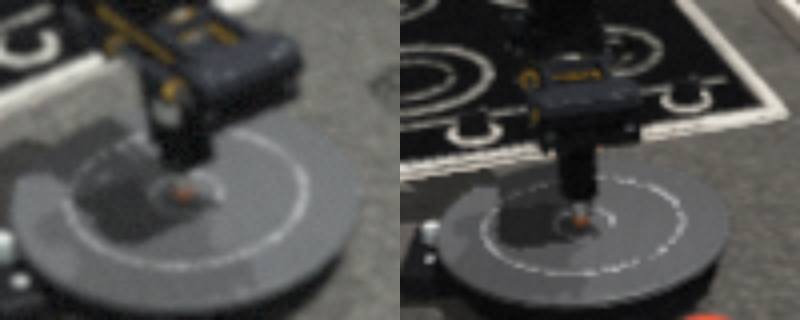

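The foot stands inside the small ring in both views: about (183,193) in the scene crop and (580,218) in the side crop. I'll average the force readings to check the spring travel.

```bash
python3 - <<'E'
from rig import *
import numpy as np
F=[];Z=[]
for i in range(30): camera("side");o=get_obs();F.append(o["ft_force"]);Z.append(o["position"])
F=np.array(F);print(F.mean(0),F.std(0)/30**.5,np.mean(Z,0),np.std(Z,0),o["time"])
E
```

```text
[-0.9592478  -0.18368161  1.63482221] [0.10499815 0.10998327 0.08835088] [0.54321454 0.25352473 0.27507201] [1.05105788e-05 1.10937259e-05 1.44585254e-05] 16.175
```

Force suggests about 6 mm of travel and geometry about 5.5 mm, so I'll ease up slightly and hold.

>>> move_arm([
  [[0,0,-0.02,0,0,0],[0,0,-0.02,0,0,0],[0,0,-0.02,0,0,0],[0,0,-0.02,0,0,0],[0,0,-0.02,0,0,0],[0,0,-0.02,0,0,0],[0,0,-0.02,0,0,0],[0,0,-0.02,0,0,0],[0,0,-0.02,0,0,0],[0,0,-0.02,0,0,0],[0,0,-0.02,0,0,0],[0,0,-0.02,0,0,0]],
])

```text
time: 17.68
position: [0.5432, 0.2535, 0.2759]
tool_rot: [0.999, -0.033, -0.0, 0.0]
ft_force: [-1.8, -0.1, 1.3]
grip_width: 0.0294
grip_force: 20.0
```

>>> move_arm([
  [[0,0,0,0,0,0],[0,0,0,0,0,0],[0,0,0,0,0,0],[0,0,0,0,0,0],[0,0,0,0,0,0],[0,0,0,0,0,0],[0,0,0,0,0,0],[0,0,0,0,0,0],[0,0,0,0,0,0],[0,0,0,0,0,0],[0,0,0,0,0,0],[0,0,0,0,0,0]],
])

```text
time: 19.18
position: [0.5432, 0.2535, 0.2759]
tool_rot: [0.999, -0.033, 0.0, 0.0]
ft_force: [-0.7, -0.7, 2.1]
grip_width: 0.0298
grip_force: 20.0
```

```bash
python3 - <<'E'
from rig import *
import numpy as np, cv2
F=[]
for i in range(40): s=camera("scene");o=get_obs();F.append(o["ft_force"])
cv2.imwrite("pics/s6.png",s["pixels"])
print(np.mean(F,0),o["position"],o["tool_rot"],o["time"],o["grip_width"])
E
```

```text
[-0.73660611 -0.21277068  1.50824022] [0.54321233 0.25354836 0.27587186] [ 9.99469175e-01 -3.25786309e-02  5.66027642e-07 -1.03920345e-05] 21.175 0.029698435348060607
```

View pics/s6.png

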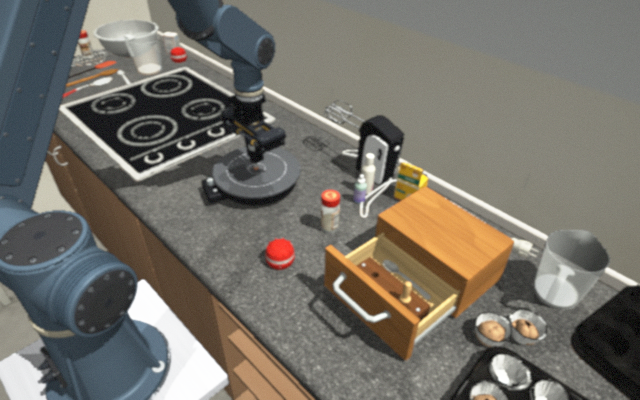

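The drawer is open, the tester is standing in its rack at (407,290), the bystanders are where they were, and the thermometer has been held still on the ring for almost 5 s. Handing in.

```bash
python3 -c "
from rig import *
print(hand_in())"
```

```text
the job is handed in; nothing more can be done
None
```

The drawer is open and the thermometer is still held upright in the plate's centre ring, foot about half-way into its spring, kept still for almost 5 s; handed in at about 21 s, with the cake tester, timer, jar and bottles undisturbed.

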